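Turn the drive wheel's set screw up

ROBOT

A 7-joint arm with a two-finger parallel gripper is mounted at the origin on the work surface; the furniture and walls round the work are solid. World frame = base frame: x ahead of the robot, y to its left, z up, the work surface at z = 0. Lengths are in m, angles in rad, forces in N, time in s.
With the tool pointing down it reaches from about 0.35 to 0.9 m from the base axis. Payload 19.9 kg.
Tool frame: the origin (TCP) lies midway between the tips of the shut fingers; the grasp point (between the pads) lies 19 mm behind it; z points along the fingers, y is the line along which they close (so a half turn about z gives the same grasp; the last joint's range is limited). The gripper opens to 94 mm and grips with 3 to 60 N. Pads are 16 mm wide; open, the fingers measure 119 mm over their backs; the gripper's body (75 mm by 177 mm) begins 78 mm behind the grasp point.
Start: joints at [1.165, 0.417, -0.01, 1.614, 0.005, 1.111, -0.053], TCP at [0.222, -0.584, 0.205] pointing down, gripper open.
Joint ranges: [-2.81, 2.81], [-0.39, 2.02], [-1.27, 1.25], [0.06, 2.57], [-1.19, 4.33], [0.19, 2], [-2.82, 2.82]. Speed limits (rad/s): [1.89, 1.89, 2.39, 2.39, 3.01, 3.01, 3.01].

INTERFACE

Orientations are given as a unit quaternion [w, x, y, z].
In Python, from bench import env gives the robot as it stands.
- The arm moves only by the tool apply_moves, never from a script. Its argument "series" is a list of rows, each a list of 7 numbers: the shift along the tool's x, y, z in cm, then the turn, a rotation vector about the tool's x, y, z in rad, then the finger opening in cm, from 0 to 9.4. In form: [[dx, dy, dz, ax, ay, az, jaw], ...]. A call has 1 to 5 rows; each row shifts and turns the commanded pose from where the row before left it, along the tool's axes as they then stand; what a row does not reach is not made up. A row lasts 1/12 s, in which the tool goes at most 41.7 mm and 7.16 degrees, less where a joint would pass 70% of its speed; a pose out of reach is approached as far as the arm can. A call is refused whole if a number of a shift passes 4.17 or a number of a turn 0.125, either way. A call with a gripper value outside its range is refused whole. The fingers move at their own pace and stop on an object; the grip force is fixed at half the most. Time passes only in rows, so rows that do not move let the fingers close. It gives the time, the measured TCP pose, the force, the opening and the grip force at its end, in the units of the state.
- env.get_state(): the state, without advancing time (a new reading comes with each control period).
- env.camera(name): name is "scene" or "side" or "wrist"; returns the picture (480x640x3 uint8, red, green, blue); there is no depth.
- env.camera_info(name): a dict with "camera_matrix" (3x3 intrinsics, pixels), "pose" (4x4, takes a point from camera to world coordinates). Camera axes: x right, y down, z forward; pixel columns grow to the right and rows downward; lengths in m; the calibration is good to about 2 mm. A picture is of the moment at which its call begins: read the wrist's pose just before it. camera_info takes no time and is no camera call; for the wrist camera it gives the pose at the moment of the call.
- env.hand_in(): hands the job in; it is judged then, once.
The state is a dict: "t": time; "joint_positions": joint angles; "joint_velocities": joint speeds; "tau": joint torques, N m; "ee_pos": TCP position; "tool_rot": TCP orientation; "contact_force": force on the tool from outside, world axes, zero at the start; "torque": the same for the moment, N m; "grip_width": finger opening in m; "grip_force": force on a finger pad.
Only numpy, scipy, OpenCV 4.12 (cv2) and the standard library are available. Lean on these libraries where they do the work, as an engineer would, in place of code of your own. Each camera call takes 0.05 s, during which the arm holds its last target. There are 200 camera calls.

TASK

The drive wheel of the mould roller bed slips on its shaft, and its set screw must be got at. Pinch the drive unit's two orange side buttons, lift the unit out of the blue roller bed and latch it fully home in the service stand; then turn its wheel until the set screw, in line with the yellow paint mark on the tyre, points straight up for the hex key. Leave the hex key, caliper and sanding block where they lie.

Things in the scene. Friction and masses are not known exactly. Their poses are not given: they have to be found in the camera images.
- unit_grip (a point): centre of the loose drive unit's grey gear case (50 x 64 x 56 mm in its x, y, z), midway between its orange buttons, 40 mm above its underside; z up. The unit is 188 mm long in y, about 0.85 kg: a 40 mm thick motor reaches to y -95 mm, the black wheel is on the +y side. Buttons held fully in, it lifts straight up out of its seat; let go seated, its hooks spring out and latch it
- button_a (a joint): travel of the orange latch button on the unit's +x face, 27 mm wide (y), from 14 to 54 mm above the underside: 0 = sprung out, 0.005 m = fully in, about 6 N. Over both buttons the unit is 62 mm wide, 52 mm when both are pressed. At the button's foot a steel hook moves with it (70 mm over both hooks when out, 60 mm pressed). Let go too high, the hooks rest on the seat's lips
- button_b (a joint): the same for the button on the unit's -x face
- wheel_centre (a point): centre of the drive wheel on its axle, 82 mm in +y from the gear case's centre, 28 mm above the unit's underside. y is the axle (the unit's y); z turns with the wheel and points from the axle to the set screw and yellow mark, straight up when done. Tyre 96 mm diameter, 28 mm wide; it can be pinched across its width. It turns endlessly either way with 0.05 N m drag and stays where left
- set_screw (a point): the black set screw in the wheel's 34 mm thick steel collar, which fills 26 mm of the 36 mm gap between gear case and wheel; the wheel's other side is free. It is 17 mm from the axle, in line with the 9 mm wide yellow paint mark across the tyre's tread and shoulders. At the start it is 90 to 180 degrees from the top, on either side. Axes as wheel_centre's
- bay_seat (a point): centre of the seat's floor in the blue roller bed, 36 mm above the bench; axes as the unit's. The bed is screwed down. The unit starts latched here, underside on this floor, its wheel sunk in a well whose walls rise 82 mm above the bench. The seat's walls rise 14 mm above its floor, its guides 18 mm. A shaft with two idler wheels runs 115 mm away in +x, up to 100 mm high
- stand_seat (a point): centre of the floor of the service stand's empty aluminium seat (86 x 80 mm), 46 mm above the bench, on a plywood board 150 x 130 mm screwed down; the same seat as in the bed. The unit's underside belongs on it, its x along the stand's x, either way round; its wheel then hangs free. Guides with sloped lead-ins, 18 mm high, leave 2 mm a side in x, 6 mm high end stops 2.5 mm a side in y
- stand_lip (a point): middle of the steel lip on the stand seat's +x side, top 14 mm and underside 10 mm above the seat's floor; its twin is on the -x side, 65 mm between them. The unit's hooks (4 to 9 mm above its underside) pass between the lips with the buttons held in and spring out under them
- hex_key: black hex key, 80 x 48 x 5 mm, lying on the bench; origin at the centre of its underside; to be left alone
- caliper: steel caliper, 218 x 60 x 8 mm, lying on the bench; to be left alone
- sanding_block: brown sanding block, 100 x 64 x 28 mm, lying on the bench; to be left alone

How it is judged:
By the outcome, as a careful person would: the job done as asked, in the order asked, and still so for the second after the job is handed in, with the robot touching nothing.
It also fails if it takes over 64 s, if anything falls off the work surface, if the arm or the gripper's body presses on something with over 40 N, if the wrist force passes 120 N, or if a joint passes its speed limit or range.

## Working session

There is one attempt and no reset: what is moved stays moved. The work goes in short steps, Python scripts to look and compute and a tool call to move; the robot and the scene stay as the last step left them, time stands still between calls to the robot, and variables do not carry over. Pictures are saved under pics/ and viewed, at most 10 in all, crops included, and the job is handed in when it is done.

Besides the shell and the picture viewer there is one more tool, called after "Emit:" in YAML: its name, and indented under it one key for each argument. apply_moves: Moves the arm, as the interface text tells. Its arguments: {"type":"object","properties":{"series":{"type":"array","items":{"type":"array","items":{"type":"number"}}}},"required":["series"]}

```bash
mkdir -p pics; ls
cat > h.py <<'E'
import numpy as np,cv2
from bench import env
from scipy.spatial.transform import Rotation as R
def snap(n,f):
    info=env.camera_info(n);im=env.camera(n);cv2.imwrite('pics/'+f,cv2.cvtColor(im,cv2.COLOR_RGB2BGR));return im,info
def topix(info,P):
    K=np.array(info['camera_matrix']);T=np.linalg.inv(np.array(info['pose']));p=T[:3,:3]@np.array(P)+T[:3,3];q=K@p;return q[:2]/q[2]
def ray(info,uv,z):
    K=np.array(info['camera_matrix']);T=np.array(info['pose']);d=T[:3,:3]@np.linalg.solve(K,[uv[0],uv[1],1]);o=T[:3,3];return o+d*(z-o[2])/d[2]
E
python3 - <<'E'
from h import *
for n in ('scene','side'):
    im,i=snap(n,n+'0.png');print(n,np.round(i['pose'],3).tolist(),np.round(i['camera_matrix'],1).tolist())
i=env.camera_info('wrist');print(np.round(i['pose'],3).tolist());print(env.get_state())
E
```

```text
pics
scene [[0.884, -0.195, 0.424, -0.121], [-0.467, -0.404, 0.787, -1.188], [0.018, -0.894, -0.448, 0.76], [0.0, 0.0, 0.0, 1.0]] [[530.7, 0.0, 321.7], [0.0, 530.7, 238.9], [0.0, 0.0, 1.0]]
side [[-0.999, -0.002, -0.041, 0.544], [0.034, 0.519, -0.854, 1.131], [0.023, -0.855, -0.518, 0.774], [0.0, 0.0, 0.0, 1.0]] [[595.6, 0.0, 309.5], [0.0, 595.6, 234.2], [0.0, 0.0, 1.0]]
[[0.355, -0.897, -0.262, 0.299], [-0.935, -0.341, -0.098, -0.555], [-0.002, 0.28, -0.96, 0.385], [0.0, 0.0, 0.0, 1.0]]
{'t': 0.1, 'joint_positions': array([ 1.16550695,  0.41787704, -0.01030711,  1.61409439,  0.0046948 ,
        1.11068536, -0.05298445]), 'joint_velocities': array([ 0.00032317, -0.00117976,  0.00267982, -0.00176555, -0.0007941 ,
        0.00055147, -0.00133616]), 'tau': array([ 6.84203023e-04, -8.52584481e+01,  6.39242046e-01, -4.26696253e+01,
       -4.88958217e-02,  1.64600374e-02,  5.42534849e-05]), 'ee_pos': array([ 0.22226496, -0.58379623,  0.2049193 ]), 'tool_rot': array([-5.03250996e-04,  9.83500337e-01,  1.80905546e-01, -1.31540142e-04]), 'contact_force': array([0.72837349, 0.33405581, 0.84302656]), 'torque': array([-0.03319791, -0.00780996,  0.00059705]), 'grip_force': 0.0, 'grip_width': 0.09379831538712907}
```

View pics/scene0.png

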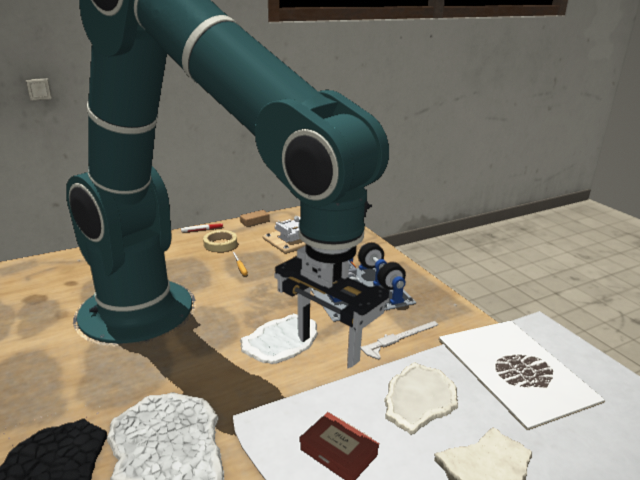

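View pics/side0.png

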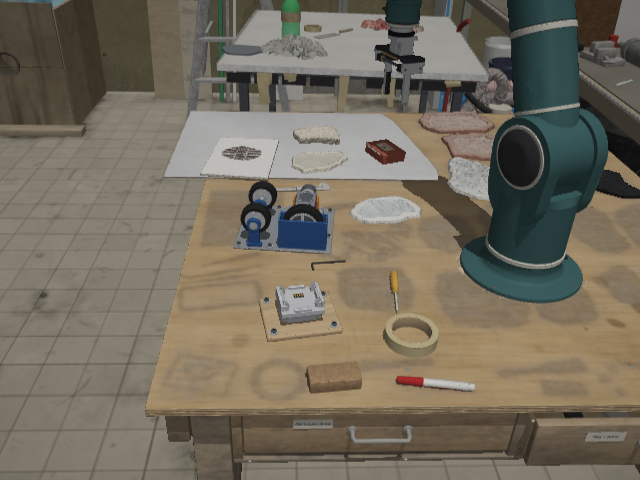

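The side view shows the bed with its wheel at (305,215) and idlers at (258,205), so the unit's +x is about world +x. The stand seat is at (300,300), the hex key at (327,264) and the sanding block at (334,377).

Run:
```python
from h import *
i=env.camera_info('side')
for n,uv,z in [('casetop',(306,195),.1),('wheeltop',(305,207),.11),('stand',(300,300),.05),('boardL',(268,339),.012),('boardR',(341,330),.012),('boardTL',(259,297),.012),('hexa',(312,266),0),('hexb',(345,261),0),('wellL',(279,222),.082),('wellR',(327,222),.082)]:
    print(n,ray(i,uv,z).round(3))
w=env.camera_info('wrist');s=env.get_state();r=R.from_quat(np.roll(s['tool_rot'],-1))
print(r.as_matrix().round(3),w['camera_matrix'])
T=np.array(w['pose']);print('cam in tool',(r.inv().apply(T[:3,3]-s['ee_pos'])).round(3),(r.as_matrix().T@T[:3,:3]).round(3))
```

```text
casetop [ 0.494 -0.165  0.1  ]
wheeltop [ 0.499 -0.086  0.11 ]
stand [0.515 0.189 0.05 ]
boardL [0.577 0.261 0.012]
boardR [0.435 0.235 0.012]
boardTL [0.599 0.129 0.012]
hexa [ 0.483 -0.004  0.   ]
hexb [ 0.405 -0.025  0.   ]
wellL [ 0.559 -0.064  0.082]
wellR [ 0.448 -0.065  0.082]
[[ 0.935  0.356 -0.   ]
 [ 0.356 -0.935  0.001]
 [-0.    -0.001 -1.   ]] [[385.95615042   0.         317.5139548 ]
 [  0.         385.95615042 237.4846241 ]
 [  0.           0.           1.        ]]
cam in tool [ 0.082  0.    -0.18 ] [[-0.001 -0.96  -0.28 ]
 [ 1.    -0.001 -0.001]
 [ 0.001 -0.28   0.96 ]]
```

Emit:
apply_moves:
  series:
    - [0,0,-0.5,0,0,-0.11,9.4]
    - [0,0,-0.5,0,0,-0.11,9.4]
    - [0,0,-1,0,0,-0.11,9.4]
    - [0,0,-1,0,0,-0.11,9.4]
    - [0,0,-1,0,0,-0.11,9.4]

```text
t: 0.52
ee_pos: [0.2223, -0.5838, 0.2455]
tool_rot: [-0.0, 0.896, 0.444, -0.0]
contact_force: [0.1, 0.3, 0.3]
grip_width: 0.094
grip_force: 0.0
```

Emit:
apply_moves:
  series:
    - [0,0,0,0,0,-0.11,9.4]
    - [0,0,0,0,0,-0.11,9.4]
    - [0,0,0,0,0,-0.11,9.4]
    - [0,0,0,0,0,-0.11,9.4]
    - [0,0,0,0,0,-0.11,9.4]

```text
t: 0.93
ee_pos: [0.2223, -0.5839, 0.2451]
tool_rot: [-0.0, 0.742, 0.67, 0.0]
contact_force: [0.8, 0.3, 1.0]
grip_width: 0.0945
grip_force: 0.0
```

Emit:
apply_moves:
  series:
    - [1.5,1,0,0,0,-0.107,9.4]
    - [2.8,1.8,0,0,0,0,9.4]
    - [2.8,1.8,0,0,0,0,9.4]
    - [2.8,1.8,0,0,0,0,9.4]
    - [2.8,1.8,0,0,0,0,9.4]

```text
t: 1.35
ee_pos: [0.3063, -0.4567, 0.2451]
tool_rot: [-0.0, 0.707, 0.707, 0.0]
contact_force: [1.6, -1.1, -0.4]
grip_width: 0.0936
grip_force: 0.0
```

Emit:
apply_moves:
  series:
    - [2.8,1.8,0,0,0,0,9.4]
    - [2.8,1.8,0,0,0,0,9.4]
    - [2.8,1.8,0,0,0,0,9.4]
    - [2.8,1.8,0,0,0,0,9.4]
    - [2.8,1.8,0,0,0,0,9.4]

```text
t: 1.77
ee_pos: [0.3964, -0.3167, 0.2453]
tool_rot: [-0.0, 0.707, 0.707, -0.0]
contact_force: [0.9, 0.2, 0.0]
grip_width: 0.0944
grip_force: 0.0
```

Emit:
apply_moves:
  series:
    - [2.8,1.8,0,0,0,0,9.4]
    - [2.8,1.8,0,0,0,0,9.4]
    - [2.8,1.8,0,0,0,0,9.4]
    - [2.8,1.8,0,0,0,0,9.4]
    - [2.8,1.8,0,0,0,0,9.4]

```text
t: 2.18
ee_pos: [0.4864, -0.1767, 0.2454]
tool_rot: [-0.0, 0.707, 0.707, -0.0]
contact_force: [0.2, -0.5, 0.2]
grip_width: 0.094
grip_force: 0.0
```

Run:
```python
from h import *
im,i=snap('wrist','w1.png');print(np.round(i['pose'],4).tolist());s=env.get_state();print(s['ee_pos'],s['tool_rot'],s['t'])
```

```text
[[1.0, -0.001, -0.0004, 0.4868], [-0.001, -0.9602, -0.2793, -0.0949], [-0.0001, 0.2793, -0.9602, 0.425], [0.0, 0.0, 0.0, 1.0]]
[ 0.48939574 -0.17075045  0.24560917] [-2.20490875e-04  7.04990832e-01  7.09215529e-01  1.10045629e-03] 2.2333
```

View pics/w1.png

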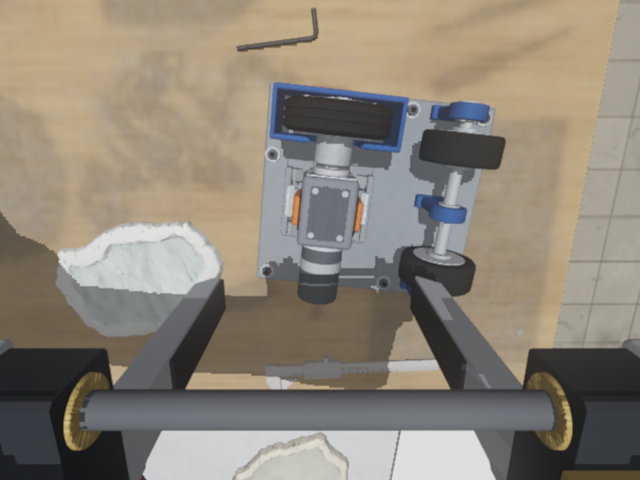

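The wrist view shows the gear case at about (329,211), with orange buttons at (297,204) and (360,211). It is turned about 5.5° clockwise. The wheel is at (338,117) and the hex key is clear at (280,40).

Run:
```python
from h import *
T=np.array([[1.0,-0.001,-0.0004,0.4868],[-0.001,-0.9602,-0.2793,-0.0949],[-0.0001,0.2793,-0.9602,0.425],[0,0,0,1.]])
i=dict(env.camera_info('wrist'));i['pose']=T
S=[ray(i,u,.092) for u in [(316,192),(349,196),(343,237),(312,232)]]
print(np.mean(S,0).round(4),[np.degrees(np.arctan2(*(S[b]-S[a])[[1,0]])).round(1) for a,b in [(0,1),(3,2)]],[np.degrees(np.arctan2(*(S[b]-S[a])[[0,1]])).round(1)*-1 for a,b in [(3,0),(2,1)]])
im=cv2.cvtColor(cv2.imread('pics/w1.png'),cv2.COLOR_BGR2HSV)
m=cv2.inRange(im,(5,170,100),(18,255,255));m[:150]=0;m[260:]=0;m[:,:280]=0;m[:,380:]=0
n,l,st,c=cv2.connectedComponentsWithStats(m)
for k in range(1,n):
    if st[k][4]>15: print(st[k],ray(i,c[k],.085).round(4))
for n,u in [('well TL',(276,84)),('well TR',(408,97)),('BL',(271,139)),('BR',(402,151))]: print(n,ray(i,u,.082).round(4))
for n,u in [('motor end L',(298,299)),('motor end R',(337,302))]: print(n,ray(i,u,.076).round(4))
for n,u in [('casetl',(306,172)),('tr',(359,178)),('bl',(300,240)),('br',(352,248))]: print(n,ray(i,u,.092).round(4))
```

```text
[ 0.4977 -0.1707  0.092 ] [np.float64(-7.0), np.float64(-9.6)] [np.float64(-5.8), np.float64(-7.0)]
well TL [ 0.4524 -0.062   0.082 ]
well TR [ 0.5625 -0.0723  0.082 ]
BL [ 0.4467 -0.1063  0.082 ]
BR [ 0.5601 -0.1165  0.082 ]
motor end L [ 0.4673 -0.2597  0.076 ]
motor end R [ 0.5059 -0.2629  0.076 ]
casetl [ 0.4769 -0.1334  0.092 ]
tr [ 0.5224 -0.1385  0.092 ]
bl [ 0.4709 -0.1941  0.092 ]
br [ 0.5179 -0.2017  0.092 ]
```

Emit:
apply_moves:
  series:
    - [0.3,0.77,0.5,0,0,0.107,9.4]
    - [0,0,3,0,0,0,9.4]
    - [0,0,3,0,0,0,9.4]
    - [0,0,3,0,0,0,9.4]
    - [0,0,0,0,0,0,9.4]

```text
t: 2.65
ee_pos: [0.4908, -0.1744, 0.1457]
tool_rot: [-0.003, 0.744, 0.668, -0.002]
contact_force: [-0.7, 0.2, -0.7]
grip_width: 0.094
grip_force: 0.0
```

Run:
```python
from h import *
s=env.get_state();im,i=snap('wrist','w2.png');print(s['ee_pos'],s['tool_rot'],s['t'])
c=[.497,-.168];r=R.from_euler('z',-5.8,degrees=True)
for p in [(25,32),(-25,32),(-25,-32),(25,-32)]:
    q=r.apply([p[0]/1e3,p[1]/1e3,0])+[*c,.092]; u=topix(i,q);cv2.circle(im,tuple(int(v) for v in u),3,(255,0,255),-1)
g=s['ee_pos']; 
cv2.imwrite('pics/w2c.png',cv2.cvtColor(im,cv2.COLOR_RGB2BGR))
```

```text
[ 0.49083061 -0.17443911  0.14568595] [-0.00335738  0.74383935  0.66834832 -0.00150616] 2.65
```

View pics/w2c.png

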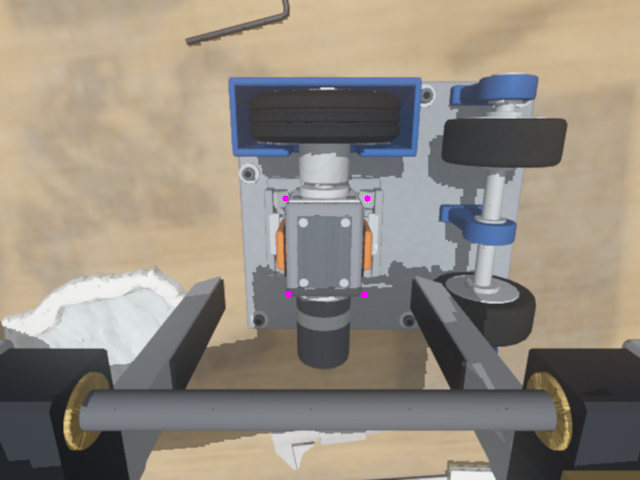

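The case now shows upright at (325,246), with buttons at columns 277 and 372. The tool column is at 317, so it needs about +5 mm in y and +7 mm in x.

Emit:
apply_moves:
  series:
    - [0.7,0.48,0,0,0,0,8.4]
    - [0,0,2.0,0,0,0,8.4]
    - [0,0,2.0,0,0,0,8.4]
    - [0,0,0,0,0,0,8.4]
    - [0,0,0,0,0,0,8.4]

```text
t: 3.12
ee_pos: [0.4999, -0.1685, 0.1118]
tool_rot: [0.0, 0.744, 0.668, 0.0]
contact_force: [0.3, -0.6, 0.9]
grip_width: 0.0838
grip_force: 0.0
```

Run:
```python
from h import *
s=env.get_state();print(s['ee_pos'],s['tool_rot'],s['t'],s['contact_force'])
```

```text
[ 0.49989779 -0.16850671  0.1118111 ] [1.93663049e-04 7.43827280e-01 6.68371822e-01 2.16621852e-04] 3.1167 [ 0.34554445 -0.59118582  0.90599855]
```

Emit:
apply_moves:
  series:
    - [0,-0.35,1.5,0,0,0,8.4]
    - [0,0,1.5,0,0,0,8.4]
    - [0,0,1.2,0,0,0,8.4]
    - [0,0,0.8,0,0,0,8.4]
    - [0,0,0,0,0,0,8.4]

```text
t: 3.53
ee_pos: [0.4956, -0.1683, 0.0601]
tool_rot: [-0.0, 0.744, 0.668, -0.0]
contact_force: [0.4, 0.3, 0.3]
grip_width: 0.0842
grip_force: 0.0
```

Emit:
apply_moves:
  series:
    - [0,0,0,0,0,0,8.0]
    - [0,0,0,0,0,0,8.0]

```text
t: 3.7
ee_pos: [0.4962, -0.1685, 0.0613]
tool_rot: [0.0, 0.744, 0.668, 0.0]
contact_force: [-0.0, 0.5, 1.2]
grip_width: 0.0801
grip_force: 0.0
```

Emit:
apply_moves:
  series:
    - [0,0,0.2,0,0,0,7.0]
    - [0,0,0,0,0,0,6.0]
    - [0,0,0,0,0,0,4.5]
    - [0,0,0,0,0,0,4.5]
    - [0,0,0,0,0,0,4.5]

```text
t: 4.12
ee_pos: [0.4955, -0.1685, 0.0587]
tool_rot: [-0.0, 0.744, 0.668, -0.0]
contact_force: [-6.5, 2.4, 30.4]
grip_width: 0.0509
grip_force: 30.0
```

Emit:
apply_moves:
  series:
    - [0,0,0,0,0,0,4.5]
    - [0,0,0,0,0,0,4.5]
    - [0,0,0,0,0,0,4.5]

```text
t: 4.37
ee_pos: [0.4955, -0.1684, 0.0589]
tool_rot: [-0.0, 0.744, 0.668, -0.0]
contact_force: [-6.2, 0.4, 13.8]
grip_width: 0.0505
grip_force: 30.1
```

Emit:
apply_moves:
  series:
    - [0,0,-0.3,0,0,0,4.5]
    - [0,0,-0.5,0,0,0,4.5]
    - [0,0,-0.8,0,0,0,4.5]
    - [0,0,0,0,0,0,4.5]

```text
t: 4.7
ee_pos: [0.4962, -0.1685, 0.0757]
tool_rot: [0.0, 0.744, 0.668, 0.0]
contact_force: [0.6, -0.7, -8.9]
grip_width: 0.0504
grip_force: 29.9
```

Emit:
apply_moves:
  series:
    - [0,0,-1.5,0,0,0,4.5]
    - [0,0,-2.5,0,0,0,4.5]
    - [0,0,-2.5,0,0,0,4.5]
    - [0,0,-2.5,0,0,0,4.5]
    - [0,0,-2.5,0,0,0,4.5]

```text
t: 5.12
ee_pos: [0.4953, -0.1682, 0.1906]
tool_rot: [-0.0, 0.744, 0.668, -0.0]
contact_force: [-0.3, -0.8, -7.6]
grip_width: 0.0503
grip_force: 29.9
```

Emit:
apply_moves:
  series:
    - [0.6,0.3,-2.5,0,0,0,4.5]
    - [1.2,0.6,-2,0,0,0,4.5]
    - [2.4,1.1,-1,0,0,0,4.5]
    - [2.4,1.1,0,0,0,0,4.5]
    - [2.4,1.1,0,0,0,0,4.5]

```text
t: 5.53
ee_pos: [0.5476, -0.0826, 0.2453]
tool_rot: [0.001, 0.744, 0.668, 0.0]
contact_force: [-0.8, -0.7, -9.0]
grip_width: 0.0502
grip_force: 29.9
```

Emit:
apply_moves:
  series:
    - [2.4,1.1,0,0,0,0,4.5]
    - [2.4,1.1,0,0,0,0,4.5]
    - [2.4,1.1,0,0,0,0,4.5]
    - [2.4,1.1,0,0,0,0,4.5]
    - [2.4,1.1,0,0,0,0,4.5]

```text
t: 5.95
ee_pos: [0.6148, 0.0311, 0.2442]
tool_rot: [-0.0, 0.744, 0.668, -0.0]
contact_force: [0.6, 0.3, -6.4]
grip_width: 0.0502
grip_force: 29.9
```

Emit:
apply_moves:
  series:
    - [2.4,1.1,0,0,0,0,4.5]
    - [2.4,1.1,0,0,0,0,4.5]
    - [2.4,1.1,0,0,0,0,4.5]
    - [2.4,1.1,0,0,0,0,4.5]
    - [1.2,0.5,0,0,0,0,4.5]

```text
t: 6.37
ee_pos: [0.6752, 0.1354, 0.2438]
tool_rot: [-0.001, 0.743, 0.669, 0.0]
contact_force: [-1.1, -0.3, -7.4]
grip_width: 0.0503
grip_force: 29.9
```

Emit:
apply_moves:
  series:
    - [0.5,0.2,0,0,0,-0.06,4.5]
    - [0,0,0,0,0,-0.08,4.5]
    - [0,0,0,0,0,-0.08,4.5]
    - [0,0,0,0,0,-0.06,4.5]
    - [0,0,0,0,0,0,4.5]

```text
t: 6.78
ee_pos: [0.6771, 0.1365, 0.244]
tool_rot: [-0.0, 0.642, 0.766, -0.0]
contact_force: [-0.4, -0.2, -8.2]
grip_width: 0.05
grip_force: 29.9
```

Emit:
apply_moves:
  series:
    - [0,0,0,0,0,0,4.5]
    - [0,0,0,0,0,0,4.5]

```text
t: 6.95
ee_pos: [0.6772, 0.1366, 0.2443]
tool_rot: [-0.0, 0.644, 0.765, -0.0]
contact_force: [0.6, -0.1, -8.5]
grip_width: 0.0503
grip_force: 29.9
```

Run:
```python
from h import *
s=env.get_state();im,i=snap('wrist','w3.png');print(s['ee_pos'],s['tool_rot'],s['t'],s['contact_force'],s['grip_width']);np.save('w3.npy',i['pose'])
```

```text
[0.67723299 0.13664373 0.24432456] [-9.00419567e-05  6.44342710e-01  7.64736847e-01 -1.39352120e-04] 6.95 [ 0.58844547 -0.13340718 -8.50064574] 0.05030796631094186
```

View pics/w3.png

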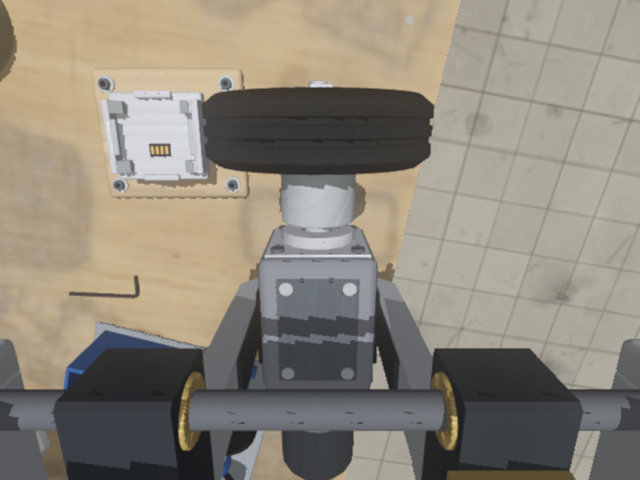

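The held unit sits square between the fingers. The stand is at upper left: board screws at (105,84), (225,83), (120,185), (232,184), seat corners near (102,95) and (207,178). I'll take a zoomed crop to find the seat centre.

Run:
```python
from h import *
i=dict(env.camera_info('wrist'));i['pose']=np.load('w3.npy')
S=np.array([ray(i,u,.015) for u in [(105,84),(225,83),(232,184),(120,185)]])
ang=lambda a:np.degrees(np.arctan2(a[1],a[0])).round(2)
print(S.round(4),S.mean(0).round(4),ang(S[1]-S[0]),ang(S[2]-S[3]),ang(S[0]-S[3])-90,ang(S[1]-S[2])-90,np.linalg.norm(S[1]-S[0]),np.linalg.norm(S[0]-S[3]))
c=S.mean(0);y=np.mean([ang(S[1]-S[0]),ang(S[2]-S[3]),ang(S[0]-S[3])-90,ang(S[1]-S[2])-90]);print(y)
im=cv2.imread('pics/w3.png')[60:205,85:255];k=4.6;im=cv2.resize(im,None,fx=k,fy=k*.88,interpolation=cv2.INTER_CUBIC)
im=cv2.resize(cv2.imread('pics/w3.png')[60:205,85:255],(680,580),interpolation=cv2.INTER_CUBIC)
r=R.from_euler('z',y,degrees=True)
for z,h,col in [(.046,(43,40),(0,0,255)),(.064,(27,0),(255,0,255)),(.060,(32.5,10),(0,180,0))]:
  for a,b in [(1,1),(-1,1),(-1,-1),(1,-1)]:
    q=r.apply([a*h[0]/1e3,b*h[1]/1e3,0])+[c[0],c[1],z];u=(topix(i,q)-[85,60]+.5)*4;cv2.circle(im,tuple(int(v) for v in u),3,col,-1)
cv2.imwrite('pics/w3z.png',im)
```

```text
[[0.45   0.2204 0.015 ]
 [0.5669 0.2414 0.015 ]
 [0.5845 0.143  0.015 ]
 [0.4674 0.1219 0.015 ]] [0.5172 0.1817 0.015 ] 10.16 10.23 10.019999999999996 10.14 0.1187491565308033 0.10007476779681614
10.1375
```

View pics/w3z.png

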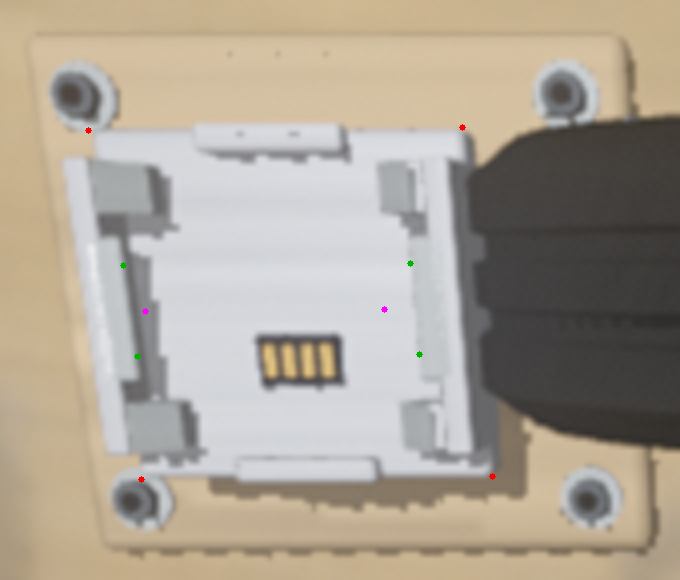

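The overlay fits the seat: lips and floor edges agree within about 1 mm. Next is the held unit's pose in the tool frame.

Run:
```python
from h import *
i=dict(env.camera_info('wrist'));i['pose']=np.load('w3.npy')
t=np.array([.67723,.13664,.24432]);r=R.from_quat([6.44342710e-01,7.64736847e-01,-1.39352120e-04,-9.00419567e-05])
S=np.array([ray(i,u,.2443+.033) for u in [(285.5,289),(349,289),(347,373.5),(288,373.5)]])
L=r.inv().apply(S-t);print((L*1e3).round(1),(L.mean(0)*1e3).round(1))
s=env.get_state();print(s['ee_pos'],s['t'])
c=np.array([.5175,.182]);tx=2*np.arctan2(.7647,.6443);print('yaw tool x',np.degrees(tx))
for cc in (c,):
  d=cc-s['ee_pos'][:2];X=np.array([np.cos(tx),np.sin(tx)]);Y=np.array([np.sin(tx),-np.cos(tx)]);print(d@X,d@Y)
```

```text
[[ 17.1 -12.8 -33. ]
 [ 17.1  13.4 -33. ]
 [-23.3  13.4 -33. ]
 [-23.3 -12.6 -33. ]] [ -3.1   0.3 -33. ]
[0.67726119 0.13674789 0.24437762] 7.0
yaw tool x 99.76819690057555
0.07170154352973492 -0.14976742293927403
```

```bash
python3 - <<'E'
from h import *
for f,cols,lo,hi in [('w2.png',(298,308),185,310),('w2.png',(338,346),185,310),('w3.png',(296,306),80,275),('w3.png',(330,340),80,275),('w3.png',(330,340),340,395)]:
    g=cv2.cvtColor(cv2.imread('pics/'+f),cv2.COLOR_BGR2GRAY)[:,cols[0]:cols[1]].astype(float).mean(1)
    d=np.gradient(g);print(f,cols,[(k,int(d[k])) for k in range(lo,hi) if abs(d[k])>7 and abs(d[k])>=max(abs(d[k-1]),abs(d[k+1]))])
E
python3 - <<'E'
import sys;sys.path.insert(0,'.')
from h import *
i=dict(env.camera_info('wrist'));i['pose']=np.load('w3.npy')
t=np.array([.67723,.13664,.24432]);r=R.from_quat([6.44342710e-01,7.64736847e-01,-1.39352120e-04,-9.00419567e-05])
print('w3 predicted rows for offset 0 then -3mm')
for n,y,h in [('casetop+',32,33),('casetop-',-32,33),('casebot+',32,-23),('wheeltop-',68,53),('wheeltop+',96,53),('wheelmid',82,53),('wheelaxle-',68,5)]:
    print(n,[topix(i,t+r.apply([(y+o)/1e3,0,-h/1e3])).round(0)[1] for o in (0,-3)])
E
```

```text
w2.png (298, 308) [(189, 12), (196, -18), (200, 32), (202, -44), (204, 15), (215, -16), (218, 25), (226, -23), (279, 24), (286, -33), (295, 18), (298, -19)]
w2.png (338, 346) [(185, 15), (189, 19), (197, -13), (199, 27), (202, -41), (204, 11), (216, -12), (218, 14), (226, -18), (279, 22), (286, -18), (289, -23), (296, 17), (299, -21)]
w3.png (296, 306) [(87, -44), (116, -7), (174, 30), (185, 28), (227, -20), (237, 20), (248, -22), (254, 38), (257, -45), (260, 9)]
w3.png (330, 340) [(87, -53), (116, -7), (174, 32), (186, 23), (226, -20), (236, 22), (248, -21), (254, 43), (257, -45), (260, 9)]
w3.png (330, 340) [(341, -17), (380, 9), (389, -13)]
w3 predicted rows for offset 0 then -3mm
casetop+ [np.float64(255.0), np.float64(262.0)]
casetop- [np.float64(390.0), np.float64(396.0)]
casebot+ [np.float64(221.0), np.float64(227.0)]
wheeltop- [np.float64(169.0), np.float64(179.0)]
wheeltop+ [np.float64(77.0), np.float64(87.0)]
wheelmid [np.float64(125.0), np.float64(134.0)]
wheelaxle- [np.float64(158.0), np.float64(164.0)]
```

Emit:
apply_moves:
  series:
    - [0.6,-1.2,0,0,0,-0.006,4.5]
    - [1.2,-2.5,0,0,0,0,4.5]
    - [1.2,-2.5,0,0,0,0,4.5]
    - [1.2,-2.5,0,0,0,0,4.5]
    - [1.2,-2.5,0,0,0,0,4.5]

```text
t: 7.42
ee_pos: [0.5561, 0.1705, 0.2444]
tool_rot: [0.0, 0.642, 0.767, 0.0]
contact_force: [0.5, 0.7, -6.9]
grip_width: 0.0502
grip_force: 29.9
```

Emit:
apply_moves:
  series:
    - [1.2,-2.5,0,0,0,0,4.5]
    - [0.6,-1.2,1,0,0,0,4.5]
    - [0,0,2.5,0,0,0,4.5]
    - [0,0,2.5,0,0,0,4.5]
    - [0,0,2.5,0,0,0,4.5]

```text
t: 7.83
ee_pos: [0.518, 0.1813, 0.1592]
tool_rot: [0.001, 0.642, 0.767, 0.001]
contact_force: [1.0, -0.3, -8.7]
grip_width: 0.0502
grip_force: 29.9
```

Emit:
apply_moves:
  series:
    - [0,0,2.5,0,0,0,4.5]
    - [0,0,1,0,0,0,4.5]
    - [0,0,0,0,0,0,4.5]
    - [0,0,0,0,0,0,4.5]
    - [0,0,0,0,0,0,4.5]

```text
t: 8.25
ee_pos: [0.5187, 0.1818, 0.126]
tool_rot: [0.0, 0.641, 0.767, 0.001]
contact_force: [0.3, 0.0, -7.4]
grip_width: 0.0498
grip_force: 29.9
```

Run:
```python
from h import *
s=env.get_state();print(s['ee_pos'],s['t'],s['contact_force'])
q=s['tool_rot'];tx=2*np.arctan2(q[2],q[1]);print(np.degrees(tx))
X=np.array([np.cos(tx),np.sin(tx)]);Y=np.array([np.sin(tx),-np.cos(tx)]);d=np.array([.5175,.182])-s['ee_pos'][:2];print(d@X*100+.07,d@Y*100)
```

```text
[0.51870416 0.1818063  0.1259895 ] 8.25 [ 0.29989716  0.02102197 -7.42109893]
100.23640405940824
0.11046110134770425 -0.11505688743566325
```

Emit:
apply_moves:
  series:
    - [0.1,-0.12,1.2,0,0,0,4.5]
    - [0,0,1.2,0,0,0,4.5]
    - [0,0,1.0,0,0,0,4.5]
    - [0,0,0.4,0,0,0,4.5]
    - [0,0,0,0,0,0,4.5]

```text
t: 8.67
ee_pos: [0.5158, 0.1819, 0.085]
tool_rot: [-0.001, 0.641, 0.768, -0.001]
contact_force: [-0.2, -0.2, -9.0]
grip_width: 0.0502
grip_force: 29.9
```

Emit:
apply_moves:
  series:
    - [0,0,0.3,0,0,0,4.5]
    - [0,0,0.3,0,0,0,4.5]
    - [0,0,0,0,0,0,4.5]

```text
t: 8.92
ee_pos: [0.5165, 0.1821, 0.0802]
tool_rot: [-0.0, 0.641, 0.767, -0.0]
contact_force: [0.1, -0.5, -8.7]
grip_width: 0.0501
grip_force: 29.9
```

Emit:
apply_moves:
  series:
    - [0,0,0.3,0,0,0,4.5]
    - [0,0,0.3,0,0,0,4.5]
    - [0,0,0,0,0,0,4.5]
    - [0,0,0,0,0,0,4.5]

```text
t: 9.25
ee_pos: [0.5165, 0.1821, 0.0743]
tool_rot: [-0.0, 0.641, 0.767, -0.0]
contact_force: [-0.5, -0.0, -8.0]
grip_width: 0.0501
grip_force: 29.9
```

Emit:
apply_moves:
  series:
    - [0,0,0.2,0,0,0,4.5]
    - [0,0,0.1,0,0,0,4.5]
    - [0,0,0,0,0,0,4.5]
    - [0,0,0,0,0,0,4.5]

```text
t: 9.58
ee_pos: [0.5165, 0.1821, 0.0714]
tool_rot: [-0.0, 0.641, 0.767, -0.0]
contact_force: [-0.5, 1.1, -8.8]
grip_width: 0.0501
grip_force: 29.9
```

Emit:
apply_moves:
  series:
    - [0,0,0.15,0,0,0,4.5]
    - [0,0,0.1,0,0,0,4.5]
    - [0,0,0,0,0,0,4.5]
    - [0,0,0,0,0,0,4.5]

```text
t: 9.92
ee_pos: [0.5166, 0.1822, 0.0692]
tool_rot: [0.0, 0.641, 0.768, 0.0]
contact_force: [-1.7, -0.4, -0.3]
grip_width: 0.0502
grip_force: 30.0
```

Emit:
apply_moves:
  series:
    - [0,0,0.05,0,0,0,4.5]
    - [0,0,0,0,0,0,4.5]
    - [0,0,0,0,0,0,4.5]

```text
t: 10.17
ee_pos: [0.5167, 0.1822, 0.069]
tool_rot: [0.0, 0.641, 0.767, 0.0]
contact_force: [-4.1, -2.1, 8.3]
grip_width: 0.0503
grip_force: 30.1
```

Emit:
apply_moves:
  series:
    - [0,0,0.05,0,0,0,4.5]
    - [0,0,0,0,0,0,5.4]
    - [0,0,0,0,0,0,5.8]
    - [0,0,0,0,0,0,6.2]
    - [0,0,0,0,0,0,6.6]

```text
t: 10.58
ee_pos: [0.5169, 0.1823, 0.0683]
tool_rot: [0.0, 0.641, 0.767, 0.0]
contact_force: [0.2, -0.2, -0.4]
grip_width: 0.0648
grip_force: 0.0
```

Emit:
apply_moves:
  series:
    - [0,0,0,0,0,0,8]
    - [0,0,0,0,0,0,8.4]
    - [0,0,-1,0,0,0,8.4]
    - [0,0,-2,0,0,0,8.4]
    - [0,0,-3,0,0,0,8.4]

```text
t: 11.0
ee_pos: [0.5154, 0.1819, 0.1276]
tool_rot: [-0.001, 0.641, 0.768, -0.001]
contact_force: [-0.3, -0.2, 0.6]
grip_width: 0.0837
grip_force: 0.0
```

Emit:
apply_moves:
  series:
    - [0,0,-3.5,0,0,0,8.4]
    - [0,0,-3.5,0,0,0,8.4]
    - [0,0,-3,0,0,0,8.4]
    - [0,0,-1,0,0,0,8.4]
    - [0,0,0,0,0,0,8.4]

```text
t: 11.42
ee_pos: [0.5175, 0.1827, 0.2411]
tool_rot: [0.001, 0.641, 0.767, 0.002]
contact_force: [-0.6, -0.5, -0.1]
grip_width: 0.0839
grip_force: 0.0
```

Run:
```python
from h import *
s=env.get_state();im,i=snap('wrist','w4.png');np.save('w4.npy',i['pose']);print(s['ee_pos'],s['tool_rot'],s['t'])
im2,i2=snap('side','s4.png')
u=topix(i2,[.505,.26,.075]).astype(int);print(u)
a=im2[u[1]-75:u[1]+45,u[0]-60:u[0]+60]
a=cv2.resize(a,(480,480),interpolation=cv2.INTER_CUBIC)
b=cv2.resize(im[40:460,150:430],(320,480),interpolation=cv2.INTER_AREA)
cv2.imwrite('pics/c4.png',cv2.cvtColor(np.hstack([a,b]),cv2.COLOR_RGB2BGR))
```

```text
[0.5175432  0.18268991 0.24113125] [0.00142299 0.64105778 0.76748926 0.00177296] 11.4167
[306 312]
```

View pics/c4.png

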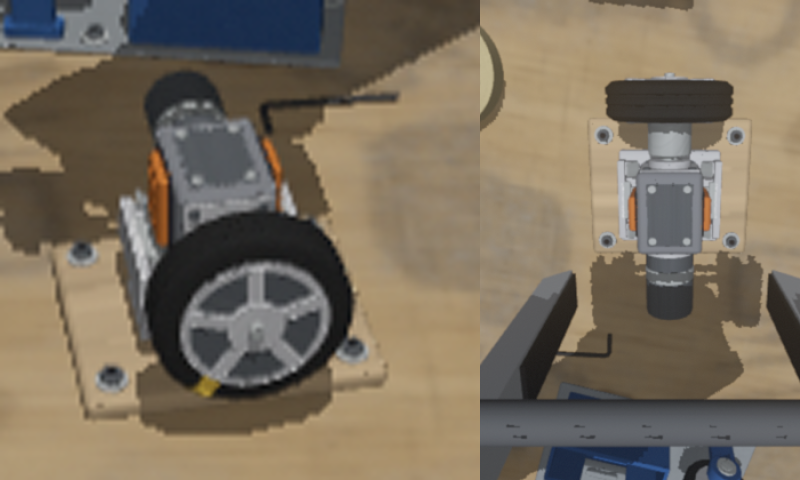

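The unit is seated square with both buttons out. The yellow mark is at the lower left of the wheel in the side view, on the unit's +x side and near the bottom. Now measuring its angle.

```bash
cat >> h.py <<'E'
YAW=R.from_euler('z',10.14,degrees=True)
WC=np.array([.517,.1822,.074])+YAW.apply([0,.082,0])
def mark(im,info):
    h=cv2.cvtColor(im,cv2.COLOR_RGB2HSV);m=cv2.inRange(h,(19,150,90),(35,255,255))
    u=topix(info,WC).astype(int);k=np.zeros_like(m);cv2.circle(k,(int(u[0]),int(u[1])),45 if abs(info['camera_matrix'][0][0]-595)<5 else 130,255,-1);m&=k
    p=np.argwhere(m)[:,::-1]
    if len(p)<3: return None
    c=p.mean(0);best=[]
    for y in (.014,0):
      e=[(np.linalg.norm(topix(info,WC+YAW.apply([rr*np.sin(a),y,rr*np.cos(a)]))-c),np.degrees(a),rr,y) for a in np.radians(np.arange(-180,180,.5)) for rr in (.044,.048)]
      best+=sorted(e)[:2]
    return len(p),c,best
E
python3 - <<'E'
from h import *
im=cv2.cvtColor(cv2.imread('pics/s4.png'),cv2.COLOR_BGR2RGB);i=env.camera_info('side');print(mark(im,i),WC)
s=env.get_state();print(s['ee_pos'],s['joint_positions'].round(2))
E
```

```text
(19, array([297.        , 333.36842105]), [(np.float64(2.5695143328172594), np.float64(146.5), 0.044, 0.014), (np.float64(2.570692773813889), np.float64(146.0), 0.044, 0.014), (np.float64(0.13667070965451877), np.float64(155.5), 0.048, 0), (np.float64(0.21682801985554448), np.float64(156.0), 0.048, 0)]) [0.50256357 0.2629192  0.074     ]
[0.51638428 0.1819253  0.23776237] [ 0.2   0.32 -0.73  1.75  0.23  1.15 -0.42]
```

Emit:
apply_moves:
  series:
    - [0,0,0,0,0,0.12,5.2]
    - [0,0,0,0,0,0.12,5.2]
    - [0,0,0,0,0,0.12,5.2]
    - [0,0,0,0,0,0.12,5.2]
    - [0,0,0,0,0,0.12,5.2]

```text
t: 11.93
ee_pos: [0.5159, 0.1819, 0.2364]
tool_rot: [-0.0, 0.841, 0.541, -0.001]
contact_force: [0.4, -0.3, -1.1]
grip_width: 0.0541
grip_force: 0.0
```

Emit:
apply_moves:
  series:
    - [0,0,0,0,0,0.12,5.2]
    - [0,0,0,0,0,0.12,5.2]
    - [0,0,0,0,0,0.12,5.2]
    - [0,0,0,0,0,0.12,5.2]
    - [0,0,0,0,0,0.12,5.2]

```text
t: 12.35
ee_pos: [0.5158, 0.1819, 0.2363]
tool_rot: [-0.0, 0.963, 0.269, -0.001]
contact_force: [0.7, 0.6, 0.1]
grip_width: 0.052
grip_force: 0.0
```

Emit:
apply_moves:
  series:
    - [0,0,0,0,0,0.12,5.2]
    - [0,0,0,0,0,0.12,5.2]
    - [0,0,0,0,0,0.12,5.2]
    - [0,0,0,0,0,0.012,5.2]
    - [0,0,0,0,0,0,5.2]

```text
t: 12.77
ee_pos: [0.516, 0.182, 0.2368]
tool_rot: [0.0, 0.996, 0.09, -0.001]
contact_force: [0.6, -0.5, 0.7]
grip_width: 0.0518
grip_force: 0.0
```

```bash
cat >> h.py <<'E'
def plan(lean,r):
    """tool x=unit x, leaning `lean` deg to unit +x, TCP r from axle; returns delta (cm, rotvec) in the tool frame"""
    s=env.get_state();q=s['tool_rot'];r0=R.from_quat([q[1],q[2],q[3],q[0]])
    a=np.radians(lean);z=YAW.apply([-np.sin(a),0,-np.cos(a)]);x=YAW.apply([np.cos(a),0,-np.sin(a)]);y=np.cross(z,x)
    rt=R.from_matrix(np.array([x,y,z]).T);t=WC-r*z
    print('t',s['t'],'ee',s['ee_pos'].round(4),'j',s['joint_positions'].round(2),'F',s['contact_force'].round(1))
    print('shift cm',(r0.inv().apply(t-s['ee_pos'])*100).round(2),'rot',(r0.inv()*rt).as_rotvec().round(3))
E
python3 -c "
from h import *
plan(0,.1)"
```

```text
t 12.7667 ee [0.516  0.182  0.2368] j [-0.01  0.28 -0.47  1.76  0.14  1.14 -1.91] F [ 0.6 -0.5  0.7]
shift cm [ 0.14 -8.2   6.28] rot [0.    0.002 0.004]
```

Emit:
apply_moves:
  series:
    - [0.14,-2.2,0,0,0,0,5.2]
    - [0,-3,0,0,0,0,5.2]
    - [0,-3,0,0,0,0,5.2]
    - [1.95,0,0.12,0,-0.12,0,5.2]
    - [1.95,0,0.12,0,-0.12,0,5.2]

```text
t: 13.18
ee_pos: [0.5392, 0.2717, 0.2349]
tool_rot: [0.01, 0.989, 0.093, -0.118]
contact_force: [0.7, -0.9, 2.1]
grip_width: 0.0523
grip_force: 0.0
```

Emit:
apply_moves:
  series:
    - [1.95,0,0.12,0,-0.12,0,5.2]
    - [1.95,0,0.12,0,-0.12,0,5.2]
    - [1.95,0,0.12,0,-0.12,0,5.2]
    - [1.95,0,0.12,0,-0.12,0,5.2]
    - [0,0,0,0,0,0,5.2]

```text
t: 13.6
ee_pos: [0.6014, 0.2797, 0.1923]
tool_rot: [0.029, 0.94, 0.084, -0.328]
contact_force: [-0.4, -0.6, -5.5]
grip_width: 0.0518
grip_force: 0.0
```

```bash
python3 -c "
from h import *
plan(41,.08);plan(41,.023)"
```

```text
t 13.6 ee [0.6014 0.2797 0.1923] j [-0.24  0.99 -0.41  0.86  0.1   1.97 -1.97] F [-0.4 -0.6 -5.5]
shift cm [-0.13 -0.1   7.51] rot [ 0.001 -0.044  0.001]
t 13.6 ee [0.6014 0.2797 0.1923] j [-0.24  0.99 -0.41  0.86  0.1   1.97 -1.97] F [-0.4 -0.6 -5.5]
shift cm [-0.37 -0.1  13.2 ] rot [ 0.001 -0.044  0.001]
```

Emit:
apply_moves:
  series:
    - [0,0,0,0,0.09,0,5.2]
    - [0,0,0,0,0,0,5.2]

```text
t: 13.77
ee_pos: [0.6003, 0.2817, 0.2028]
tool_rot: [0.023, 0.957, 0.088, -0.274]
contact_force: [0.3, -0.4, 1.5]
grip_width: 0.0517
grip_force: 0.0
```

```bash
python3 -c "
from h import *
plan(35,.06)"
```

```text
t 13.7667 ee [0.6003 0.2817 0.2028] j [-0.23  0.9  -0.42  0.97  0.11  1.85 -1.97] F [ 0.3 -0.4  1.5]
shift cm [-1.31  0.13 10.2 ] rot [-0.001 -0.053  0.006]
```

```bash
python3 -c "
from h import *
plan(32,.06)"
```

```text
t 13.7667 ee [0.6003 0.2817 0.2028] j [-0.23  0.9  -0.42  0.97  0.11  1.85 -1.97] F [ 0.3 -0.4  1.5]
shift cm [-1.62  0.13 10.19] rot [-0.001 -0.001  0.006]
```

Emit:
apply_moves:
  series:
    - [-0.8,0.13,1,0,0,0,5.2]
    - [-0.8,0,2.5,0,0,0,5.2]
    - [0,0,3,0,0,0,5.2]
    - [0,0,2.5,0,0,0,5.2]
    - [0,0,1,0,0,0,5.2]

```text
t: 14.18
ee_pos: [0.5334, 0.2672, 0.1271]
tool_rot: [0.024, 0.957, 0.086, -0.277]
contact_force: [-1.0, 0.2, -0.1]
grip_width: 0.0522
grip_force: 0.0
```

Emit:
apply_moves:
  series:
    - [0,0,0,0,0,0,5.2]
    - [0,0,0,0,0,0,5.2]

```text
t: 14.35
ee_pos: [0.5363, 0.2682, 0.1296]
tool_rot: [0.024, 0.957, 0.085, -0.275]
contact_force: [0.6, 0.2, 0.2]
grip_width: 0.052
grip_force: 0.0
```

```bash
python3 -c "
from h import *
plan(32,.023)
im,i=snap('wrist','w5.png')"
```

```text
t 14.35 ee [0.5363 0.2682 0.1296] j [-0.19  0.84 -0.43  1.27  0.11  1.62 -1.99] F [0.6 0.2 0.2]
shift cm [ 0.06 -0.07  4.22] rot [-0.001  0.001  0.001]
```

View pics/w5.png

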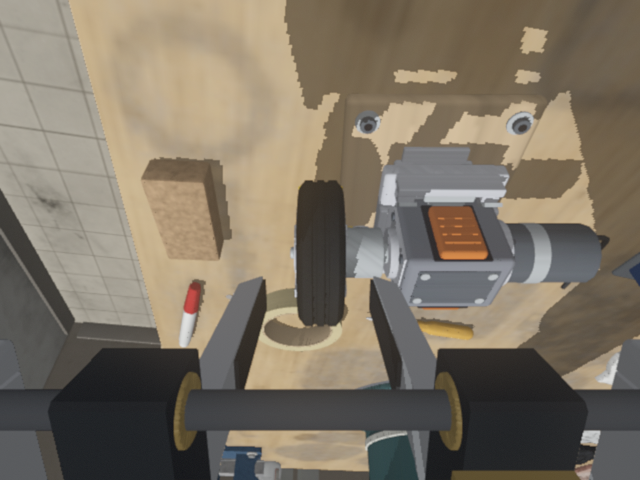

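The wheel lies centred between the open fingers, at about column 320 against fingertips at 265 and 370. The gap to the gear case is free.

Emit:
apply_moves:
  series:
    - [0.75,-0.07,0.1,0,-0.115,0,5.2]
    - [0.7,0,0.5,0,-0.11,0,5.2]
    - [0,0,1.5,0,0,0,5.2]
    - [0,0,0,0,0,0,5.2]
    - [0,0,0,0,0,0,5.2]

```text
t: 14.82
ee_pos: [0.5335, 0.2689, 0.1054]
tool_rot: [0.033, 0.921, 0.082, -0.381]
contact_force: [0.2, 1.0, 1.1]
grip_width: 0.0519
grip_force: 0.0
```

```bash
python3 -c "
from h import *
plan(45,.023)"
```

```text
t 14.8167 ee [0.5335 0.2689 0.1054] j [-0.21  1.01 -0.42  1.09  0.07  1.83 -1.99] F [0.2 1.  1.1]
shift cm [-0.01  0.04  2.15] rot [-0.001 -0.001  0.001]
```

Emit:
apply_moves:
  series:
    - [0,0.04,1,0,0,0,5.2]
    - [0,0,0.8,0,0,0,5.2]
    - [0,0,0.3,0,0,0,5.2]
    - [0,0,0,0,0,0,4]
    - [0,0,0,0,0,0,2]

```text
t: 15.23
ee_pos: [0.5189, 0.2655, 0.0911]
tool_rot: [0.033, 0.921, 0.082, -0.38]
contact_force: [-0.2, 0.2, 0.9]
grip_width: 0.0418
grip_force: 0.0
```

Emit:
apply_moves:
  series:
    - [0,0,0,0,0,0,2]
    - [0,0,0,0,0,0,2]
    - [0,0,0,0,0,0,2]

```text
t: 15.48
ee_pos: [0.5189, 0.2651, 0.0903]
tool_rot: [0.034, 0.92, 0.082, -0.381]
contact_force: [2.6, -3.1, 3.8]
grip_width: 0.028
grip_force: 30.0
```

```bash
python3 -c "
from h import *
plan(45,.023);im,i=snap('side','s5.png');print(mark(im,i))"
```

```text
t 15.4833 ee [0.5189 0.2651 0.0903] j [-0.21  1.   -0.42  1.15  0.07  1.78 -1.99] F [ 2.6 -3.1  3.8]
shift cm [-0.01 -0.07  0.02] rot [-0.    -0.001 -0.   ]
(18, array([297.5, 334. ]), [(np.float64(2.154857999852693), np.float64(148.5), 0.044, 0.014), (np.float64(2.1603946905570663), np.float64(148.0), 0.044, 0.014), (np.float64(0.3783897533495111), np.float64(157.0), 0.048, 0), (np.float64(0.4090776821129127), np.float64(157.5), 0.048, 0)])
```

Gripped at 28 mm. Starting with a short stroke, watching the forces.

Emit:
apply_moves:
  series:
    - [-0.265,0,0.015,0,0.115,0,2]
    - [-0.265,0,0.015,0,0.115,0,2]
    - [-0.265,0,0.015,0,0.115,0,2]
    - [0,0,0,0,0,0,2]

```text
t: 15.87
ee_pos: [0.5109, 0.2649, 0.0961]
tool_rot: [0.018, 0.973, 0.088, -0.212]
contact_force: [2.5, 1.2, -10.0]
grip_width: 0.0283
grip_force: 30.0
```

```bash
python3 -c "
from h import *
plan(25,.023);im,i=snap('side','s6.png');print(mark(im,i))"
```

```text
t 15.8667 ee [0.5109 0.2649 0.0961] j [-0.18  0.75 -0.44  1.47  0.13  1.38 -2.01] F [  2.5   1.2 -10. ]
shift cm [0.15 0.05 0.07] rot [-0.    -0.007  0.003]
(21, array([294.52380952, 330.71428571]), [(np.float64(3.7749720330487917), np.float64(134.5), 0.044, 0.014), (np.float64(3.777001977744675), np.float64(135.0), 0.044, 0.014), (np.float64(0.13665033416296424), np.float64(146.0), 0.044, 0), (np.float64(0.1713850777532868), np.float64(145.5), 0.044, 0)])
```

Emit:
apply_moves:
  series:
    - [-0.265,0,0.015,0,0.115,0,2]
    - [-0.265,0,0.015,0,0.115,0,2]
    - [-0.265,0,0.015,0,0.115,0,2]
    - [-0.265,0,0.015,0,0.115,0,2]
    - [-0.265,0,0.015,0,0.115,0,2]

```text
t: 16.33
ee_pos: [0.5004, 0.2622, 0.0969]
tool_rot: [-0.007, 0.994, 0.087, 0.069]
contact_force: [4.8, -2.3, -3.5]
grip_width: 0.0278
grip_force: 30.0
```

Emit:
apply_moves:
  series:
    - [-0.265,0,0.015,0,0.115,0,2]
    - [-0.265,0,0.015,0,0.115,0,2]
    - [-0.265,0,0.015,0,0.115,0,2]
    - [-0.265,0,0.015,0,0.115,0,2]
    - [0,0,0,0,0,0,2]

```text
t: 16.75
ee_pos: [0.4967, 0.263, 0.0918]
tool_rot: [-0.012, 0.973, 0.087, 0.214]
contact_force: [-15.6, 8.8, 36.0]
grip_width: 0.0282
grip_force: 30.2
```

```bash
python3 -c "
from h import *
plan(-34,.023);im,i=snap('side','s7.png');print(mark(im,i))"
```

```text
t 16.75 ee [0.4967 0.263  0.0918] j [-0.63  0.3  -0.05  2.19  0.7   0.35 -2.69] F [-15.6   8.8  36. ]
shift cm [-0.59  0.11 -0.41] rot [0.013 0.162 0.006]
(46, array([285.82608696, 317.76086957]), [(np.float64(0.38811156300277716), np.float64(78.5), 0.044, 0.014), (np.float64(0.4223125634250944), np.float64(79.0), 0.044, 0.014), (np.float64(1.416088350193095), np.float64(93.0), 0.044, 0), (np.float64(1.4216473584822522), np.float64(93.5), 0.044, 0)])
```

Emit:
apply_moves:
  series:
    - [0,0,0,0,0,0,4.2]
    - [0,0,0,0,0,0,4.2]
    - [0,0,-0.3,0,-0.05,0,4.2]
    - [0,0,0,0,0,0,4.2]

```text
t: 17.13
ee_pos: [0.4962, 0.2573, 0.0926]
tool_rot: [-0.008, 0.979, 0.084, 0.185]
contact_force: [0.7, 0.0, 0.3]
grip_width: 0.0417
grip_force: 0.0
```

```bash
python3 -c "
from h import *
plan(-15,.025);im,i=snap('side','s8.png');print(mark(im,i))"
```

```text
t 17.1333 ee [0.4962 0.2573 0.0926] j [-0.53  0.31 -0.13  2.15  0.57  0.42 -2.54] F [0.7 0.  0.3]
shift cm [ 0.27 -0.43 -0.5 ] rot [ 0.018 -0.111 -0.003]
(47, array([285.61702128, 315.68085106]), [(np.float64(0.8360807045073699), np.float64(72.0), 0.048, 0.014), (np.float64(0.8538585931267474), np.float64(71.5), 0.048, 0.014), (np.float64(1.185848449721366), np.float64(86.0), 0.044, 0), (np.float64(1.1916912473588384), np.float64(86.5), 0.044, 0)])
```

Emit:
apply_moves:
  series:
    - [0.27,-0.43,-0.5,0.018,-0.11,0,4.2]
    - [0.3,0,0.018,0,-0.12,0,4.2]
    - [0.3,0,0.018,0,-0.12,0,4.2]
    - [0.3,0,0.018,0,-0.12,0,4.2]
    - [0.3,0,0.018,0,-0.12,0,4.2]

```text
t: 17.6
ee_pos: [0.5087, 0.2602, 0.097]
tool_rot: [0.013, 0.992, 0.083, -0.094]
contact_force: [-0.8, -1.2, 0.4]
grip_width: 0.0418
grip_force: 0.0
```

Emit:
apply_moves:
  series:
    - [0.3,0,0.018,0,-0.12,0,4.2]
    - [0.3,0,0.018,0,-0.12,0,4.2]
    - [0.3,0,0.018,0,-0.12,0,4.2]
    - [0.3,0,0.018,0,-0.12,0,4.2]
    - [0,0,0,0,0,0,4.2]

```text
t: 18.02
ee_pos: [0.5178, 0.26, 0.0844]
tool_rot: [0.036, 0.939, 0.076, -0.333]
contact_force: [-1.6, -1.5, -2.8]
grip_width: 0.0418
grip_force: 0.0
```

```bash
python3 -c "
from h import *
plan(42,.023);im,i=snap('side','s9.png');print(mark(im,i))"
```

```text
t 18.0167 ee [0.5178 0.26   0.0844] j [-0.25  0.92 -0.32  1.25  0.04  1.66 -1.95] F [-1.6 -1.5 -2.8]
shift cm [-0.36 -0.55 -0.58] rot [ 0.008 -0.05  -0.019]
(41, array([285.63414634, 315.80487805]), [(np.float64(0.9017767429005275), np.float64(72.5), 0.048, 0.014), (np.float64(0.9018879664520393), np.float64(72.0), 0.048, 0.014), (np.float64(1.2124417964282073), np.float64(86.5), 0.044, 0), (np.float64(1.2222079051158246), np.float64(87.0), 0.044, 0)])
```

Emit:
apply_moves:
  series:
    - [-0.1,-0.3,-0.58,0,0,0,4.2]
    - [-0.26,-0.25,0,0.008,-0.05,-0.019,4.2]
    - [0,0,0,0,0,0,4.2]
    - [0,0,0,0,0,0,4.2]

```text
t: 18.4
ee_pos: [0.5183, 0.2689, 0.0995]
tool_rot: [0.028, 0.933, 0.086, -0.348]
contact_force: [0.3, 0.9, -0.4]
grip_width: 0.042
grip_force: 0.0
```

```bash
python3 -c "
from h import *
plan(42,.023)"
```

```text
t 18.4 ee [0.5183 0.2689 0.0995] j [-0.25  0.93 -0.33  1.21  0.02  1.71 -1.94] F [ 0.3  0.9 -0.4]
shift cm [0.46 0.32 0.71] rot [-0.004 -0.021  0.008]
```

Emit:
apply_moves:
  series:
    - [0.46,0.32,0.6,0,0,0,4.2]
    - [0,0,0,0,0,0,4.2]
    - [0,0,0,0,0,0,4.2]
    - [0,0,0,0,0,0,4.2]

```text
t: 18.73
ee_pos: [0.518, 0.2654, 0.0912]
tool_rot: [0.027, 0.933, 0.086, -0.349]
contact_force: [0.0, -0.5, 0.1]
grip_width: 0.0417
grip_force: 0.0
```

```bash
python3 -c "
from h import *
plan(42,.023)"
```

```text
t 18.7333 ee [0.518  0.2654 0.0912] j [-0.25  0.94 -0.33  1.22  0.02  1.7  -1.93] F [ 0.  -0.5  0.1]
shift cm [-0.01 -0.02  0.02] rot [-0.005 -0.017  0.009]
```

Emit:
apply_moves:
  series:
    - [0,0,0,0,0,0,2]
    - [0,0,0,0,0,0,2]
    - [0,0,0,0,0,0,2]
    - [0,0,0,0,0,0,2]
    - [0,0,0,0,0,0,2]

```text
t: 19.15
ee_pos: [0.518, 0.2653, 0.091]
tool_rot: [0.027, 0.932, 0.086, -0.35]
contact_force: [0.4, -1.8, 2.2]
grip_width: 0.0277
grip_force: 30.0
```

Emit:
apply_moves:
  series:
    - [-0.265,0,0.015,0,0.115,0,2]
    - [-0.265,0,0.015,0,0.115,0,2]
    - [-0.265,0,0.015,0,0.115,0,2]
    - [-0.265,0,0.015,0,0.115,0,2]
    - [-0.265,0,0.015,0,0.115,0,2]

```text
t: 19.57
ee_pos: [0.5069, 0.2635, 0.0969]
tool_rot: [0.0, 0.994, 0.091, -0.067]
contact_force: [5.1, -1.5, -7.9]
grip_width: 0.0281
grip_force: 30.0
```

Emit:
apply_moves:
  series:
    - [-0.265,0,0.015,0,0.115,0,2]
    - [-0.265,0,0.015,0,0.115,0,2]
    - [0,0,0,0,0,0,2]
    - [0,0,0,0,0,0,2]

```text
t: 19.9
ee_pos: [0.5005, 0.2627, 0.0974]
tool_rot: [-0.009, 0.995, 0.09, 0.043]
contact_force: [-0.8, 1.8, -4.3]
grip_width: 0.0272
grip_force: 29.8
```

```bash
python3 -c "
from h import *
plan(-5,.023);im,i=snap('side','s10.png');print(mark(im,i))"
```

```text
t 19.9 ee [0.5005 0.2627 0.0974] j [-0.3   0.41 -0.31  1.92  0.22  0.75 -2.12] F [-0.8  1.8 -4.3]
shift cm [0.   0.01 0.04] rot [-0.01   0.     0.004]
(66, array([295.72727273, 301.59090909]), [(np.float64(1.135118045449253), np.float64(31.0), 0.048, 0.014), (np.float64(1.1485576415413268), np.float64(31.5), 0.048, 0.014), (np.float64(1.8573648569204295), np.float64(34.5), 0.044, 0), (np.float64(1.8617211418299084), np.float64(35.0), 0.044, 0)])
```

Emit:
apply_moves:
  series:
    - [0,0,0,0,0,0,4.2]
    - [0,0,0,0,0,0,4.2]
    - [0.3,0,-0.1,0,-0.115,0,4.2]
    - [0.3,0,0.015,0,-0.115,0,4.2]
    - [0.3,0,0.015,0,-0.115,0,4.2]

```text
t: 20.37
ee_pos: [0.5107, 0.2642, 0.0981]
tool_rot: [0.006, 0.987, 0.09, -0.131]
contact_force: [-1.4, 0.0, 0.1]
grip_width: 0.0421
grip_force: 0.0
```

Emit:
apply_moves:
  series:
    - [0.3,0,0.015,0,-0.115,0,4.2]
    - [0.3,0,0.015,0,-0.115,0,4.2]
    - [0.3,0,0.015,0,-0.115,0,4.2]
    - [0,0,0,0,0,0,4.2]
    - [0,0,0,0,0,0,4.2]

```text
t: 20.78
ee_pos: [0.5181, 0.2651, 0.0903]
tool_rot: [0.022, 0.95, 0.087, -0.298]
contact_force: [-0.7, 0.7, 0.8]
grip_width: 0.0417
grip_force: 0.0
```

```bash
python3 -c "
from h import *
plan(34,.023);im,i=snap('side','s11.png');print(mark(im,i));im,i=snap('wrist','w11.png');print(mark(im,i))"
```

```text
t 20.7833 ee [0.5181 0.2651 0.0903] j [-0.24  0.86 -0.33  1.31  0.04  1.57 -1.94] F [-0.7  0.7  0.8]
shift cm [-0.39 -0.06 -0.06] rot [-0.008  0.013  0.008]
(12, array([294.83333333, 297.16666667]), [(np.float64(5.419964802644747), np.float64(28.500000000000004), 0.048, 0.014), (np.float64(5.421386005385238), np.float64(28.0), 0.048, 0.014), (np.float64(0.6203470379880571), np.float64(30.5), 0.048, 0), (np.float64(0.6341547654355589), np.float64(29.999999999999996), 0.048, 0)])
(692, array([319.59104046, 315.9566474 ]), [(np.float64(22.65767880678117), np.float64(-94.0), 0.048, 0.014), (np.float64(22.663772899810322), np.float64(-93.5), 0.048, 0.014), (np.float64(1.7535935459877678), np.float64(-93.5), 0.048, 0), (np.float64(1.757426267935884), np.float64(-91.0), 0.044, 0)])
```

Emit:
apply_moves:
  series:
    - [-0.39,-0.06,-0.06,0,0,0,4.2]
    - [0,0,0,0,0,0,3]
    - [0,0,0,0,0,0,2]
    - [0,0,0,0,0,0,2]
    - [0,0,0,0,0,0,2]

```text
t: 21.3
ee_pos: [0.5151, 0.2659, 0.0972]
tool_rot: [0.022, 0.951, 0.088, -0.295]
contact_force: [0.7, 2.0, 7.7]
grip_width: 0.0275
grip_force: 30.0
```

Emit:
apply_moves:
  series:
    - [0,0,0,0,0,0,2]
    - [-0.265,0,0.015,0,0.115,0,2]
    - [-0.265,0,0.015,0,0.115,0,2]
    - [-0.265,0,0.015,0,0.115,0,2]
    - [-0.265,0,0.015,0,0.115,0,2]

```text
t: 21.72
ee_pos: [0.5056, 0.2635, 0.1005]
tool_rot: [0.001, 0.994, 0.09, -0.068]
contact_force: [1.1, -1.4, -5.9]
grip_width: 0.0279
grip_force: 29.9
```

Emit:
apply_moves:
  series:
    - [-0.12,0,0,0,0.05,0,2]
    - [0,0,0,0,0,0,2]
    - [0,0,0,0,0,0,4.2]
    - [0,0,0,0,0,0,4.2]
    - [0,0,0,0,0,0,4.2]

```text
t: 22.13
ee_pos: [0.5046, 0.2634, 0.0997]
tool_rot: [-0.001, 0.995, 0.09, -0.047]
contact_force: [0.8, 0.6, -0.1]
grip_width: 0.0409
grip_force: 0.0
```

```bash
python3 -c "
from h import *
plan(3,.023);im,i=snap('side','s12.png');print(mark(im,i))"
```

```text
t 22.1333 ee [0.5046 0.2634 0.0997] j [-0.26  0.51 -0.33  1.76  0.14  0.98 -2.03] F [ 0.8  0.6 -0.1]
shift cm [-0.06  0.02  0.28] rot [-0.01   0.041  0.004]
None
```

Emit:
apply_moves:
  series:
    - [0,0,-1,0,0,0,4.6]
    - [0,0,-2.5,0,0,0,4.6]
    - [0,0,-3,0,0,0,4.6]
    - [0,0,-3,0,0,0,4.6]
    - [0,0,-2.5,0,0,0,4.6]

```text
t: 22.6
ee_pos: [0.5156, 0.2645, 0.2222]
tool_rot: [-0.001, 0.995, 0.09, -0.046]
contact_force: [-0.5, 0.6, 0.2]
grip_width: 0.0462
grip_force: 0.0
```

Emit:
apply_moves:
  series:
    - [0,0,0,0,0.08,0,4.6]
    - [0,0,0,0,0,0,4.6]
    - [0,0,0,0,0,0,4.6]

```text
t: 22.85
ee_pos: [0.5147, 0.2642, 0.2201]
tool_rot: [-0.005, 0.996, 0.09, -0.007]
contact_force: [1.2, -0.1, 0.4]
grip_width: 0.0458
grip_force: 0.0
```

Run:
```python
from h import *
plan(0,.023);im,i=snap('side','s13.png');print(mark(im,i))
w,iw=snap('wrist','w13.png');np.save('w13.npy',iw['pose']);u=topix(iw,WC+[0,0,.048]);print(u)
v=topix(i,WC).astype(int)
a=cv2.resize(im[v[1]-40:v[1]+40,v[0]-40:v[0]+40],(380,380),interpolation=cv2.INTER_CUBIC)
u=u.astype(int);x0=max(0,min(440,u[0]-100));y0=max(0,min(280,u[1]-100))
b=cv2.resize(w[y0:y0+200,x0:x0+200],(400,380));print(x0,y0)
cv2.imwrite('pics/c13.png',cv2.cvtColor(np.hstack([a,b]),cv2.COLOR_RGB2BGR))
```

```text
t 22.85 ee [0.5147 0.2642 0.2201] j [-0.24  0.35 -0.35  1.7   0.11  1.13 -2.01] F [ 1.2 -0.1  0.4]
shift cm [-1.06  0.04 12.33] rot [-0.01   0.013  0.004]
(57, array([306.12280702, 297.92982456]), [(np.float64(0.6721850079452798), np.float64(8.0), 0.048, 0.014), (np.float64(0.7117127970780175), np.float64(7.499999999999999), 0.048, 0.014), (np.float64(2.464124908629329), np.float64(6.5), 0.044, 0), (np.float64(2.4670056747009697), np.float64(6.000000000000001), 0.044, 0)])
[317.79508567 253.17081453]
217 153
```

View pics/c13.png

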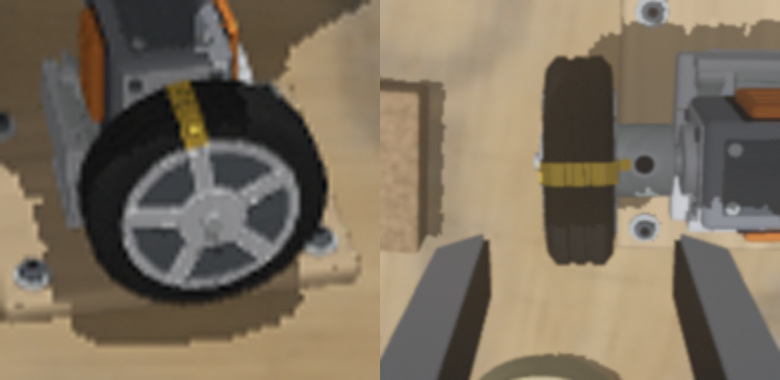

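The mark is now near the top in both views: about (306,298) in the side image and (317,245) in the wrist image. It is still a few degrees to the +x side.

Run:
```python
from h import *
w=cv2.imread('pics/w13.png');i=dict(env.camera_info('wrist'));i['pose']=np.load('w13.npy')
h=cv2.cvtColor(w,cv2.COLOR_BGR2HSV);m=cv2.inRange(h,(19,120,70),(35,255,255));m[:200]=0;m[300:]=0;m[:,:280]=0;m[:,360:]=0
p=np.argwhere(m)[:,::-1];p=p[p[:,0]<333];c=p.mean(0);print(len(p),c,p.min(0),p.max(0))
for a in range(-2,16,2):
    t=np.radians(a);f=lambda r,y:topix(i,WC+YAW.apply([r*np.sin(t),y,r*np.cos(t)]))
    print(a,f(.048,0).round(1),f(.017,-.023).round(1))
g=cv2.cvtColor(w,cv2.COLOR_BGR2GRAY)[:,310:325].mean(1).astype(int);d=np.gradient(g.astype(float));print([(k,int(d[k])) for k in range(160,310) if abs(d[k])>10])
th=np.radians(np.arange(0,360,1));P=np.array([topix(i,WC+YAW.apply([.048*np.sin(t),0,.048*np.cos(t)]))[1] for t in th]);print('pred rows',P.min(),P.max())
```

```text
466 [314.54935622 244.18240343] [296 238] [332 251]
-2 [317.8 255.2] [345.7 241.7]
0 [317.8 253.2] [345.8 241. ]
2 [317.8 251.1] [345.8 240.3]
4 [317.8 248.9] [345.8 239.6]
6 [317.8 246.8] [345.8 238.9]
8 [317.8 244.6] [345.8 238.2]
10 [317.8 242.4] [345.8 237.5]
12 [317.9 240.2] [345.8 236.8]
14 [317.9 238. ] [345.8 236.1]
[(181, -14), (182, -29), (183, -31), (184, -19), (237, 11), (238, 28), (239, 20), (250, -22), (251, -23), (290, 18), (291, 35), (292, 35), (293, 16)]
pred rows 179.60701925699308 290.27778356705574
```

```bash
python3 -c "
from h import *
plan(10,.07)"
```

```text
t 22.95 ee [0.515  0.2641 0.2191] j [-0.24  0.35 -0.35  1.7   0.11  1.13 -2.01] F [-0.5 -0.2 -1.1]
shift cm [ 0.08 -0.03  7.62] rot [-0.01  -0.16   0.004]
```

Emit:
apply_moves:
  series:
    - [0.08,0,1.5,-0.01,-0.08,0.004,4.2]
    - [0,0,2.5,0,-0.08,0,4.2]
    - [0,0,2.5,0,0,0,4.2]
    - [0,0,1,0,0,0,4.2]
    - [0,0,0,0,0,0,4.2]

```text
t: 23.37
ee_pos: [0.5061, 0.2625, 0.1425]
tool_rot: [0.008, 0.992, 0.088, -0.088]
contact_force: [-0.5, -0.4, 1.1]
grip_width: 0.042
grip_force: 0.0
```

Emit:
apply_moves:
  series:
    - [0,0,0,0,0,0,4.2]
    - [0,0,0,0,0,0,4.2]

```text
t: 23.53
ee_pos: [0.5081, 0.2636, 0.1466]
tool_rot: [0.007, 0.992, 0.088, -0.085]
contact_force: [-0.1, -1.0, 0.6]
grip_width: 0.0421
grip_force: 0.0
```

```bash
python3 -c "
from h import *
plan(10,.023)"
```

```text
t 23.5333 ee [0.5081 0.2636 0.1466] j [-0.25  0.51 -0.34  1.66  0.11  1.16 -2.01] F [-0.1 -1.   0.6]
shift cm [ 0.69 -0.03  4.95] rot [-0.001 -0.005  0.001]
```

Emit:
apply_moves:
  series:
    - [0.69,-0.03,1.5,0,0,0,4.2]
    - [0,0,2,0,0,0,4.2]
    - [0,0,1.4,0,0,0,4.2]
    - [0,0,0,0,0,0,4.2]
    - [0,0,0,0,0,0,4.2]

```text
t: 23.95
ee_pos: [0.5062, 0.2633, 0.0962]
tool_rot: [0.007, 0.992, 0.088, -0.085]
contact_force: [0.1, 0.2, 0.2]
grip_width: 0.0419
grip_force: 0.0
```

```bash
python3 -c "
from h import *
plan(10,.023)"
```

```text
t 23.95 ee [0.5062 0.2633 0.0962] j [-0.26  0.56 -0.33  1.7   0.13  1.07 -2.02] F [0.1 0.2 0.2]
shift cm [ 0.03 -0.03 -0.05] rot [-0.    -0.003  0.001]
```

Emit:
apply_moves:
  series:
    - [0,0,0,0,0,0,2]
    - [0,0,0,0,0,0,2]
    - [0,0,0,0,0,0,2]
    - [0,0,0,0,0,0,2]
    - [0,0,0,0,0,0,2]

```text
t: 24.37
ee_pos: [0.5067, 0.264, 0.0968]
tool_rot: [0.007, 0.992, 0.088, -0.084]
contact_force: [0.4, 2.9, 7.5]
grip_width: 0.028
grip_force: 30.0
```

Emit:
apply_moves:
  series:
    - [-0.2,0,0.01,0,0.085,0,2]
    - [-0.2,0,0.01,0,0.085,0,2]
    - [0,0,0,0,0,0,2]
    - [0,0,0,0,0,0,2]
    - [0,0,0,0,0,0,2]

```text
t: 24.78
ee_pos: [0.5028, 0.2633, 0.0973]
tool_rot: [-0.001, 0.996, 0.089, 0.0]
contact_force: [0.7, 3.8, 10.0]
grip_width: 0.0277
grip_force: 30.0
```

```bash
python3 -c "
from h import *
plan(0,.023)"
```

```text
t 24.7833 ee [0.5028 0.2633 0.0973] j [-0.28  0.46 -0.32  1.84  0.18  0.86 -2.08] F [ 0.7  3.8 10. ]
shift cm [-0.03  0.03  0.03] rot [-0.001 -0.     0.001]
```

Emit:
apply_moves:
  series:
    - [0,0,0,0,0,0,4.2]
    - [0,0,0,0,0,0,4.2]
    - [0,0,-1,0,0,0,4.6]
    - [0,0,-2.5,0,0,0,4.6]
    - [0,0,-3,0,0,0,4.6]

```text
t: 25.2
ee_pos: [0.5012, 0.2618, 0.1609]
tool_rot: [0.001, 0.996, 0.088, -0.003]
contact_force: [0.3, -0.4, 0.7]
grip_width: 0.0463
grip_force: 0.0
```

Emit:
apply_moves:
  series:
    - [0,0,-3,0,0,0,4.6]
    - [0,0,-2.5,0,0,0,4.6]
    - [0,0,0,0,0,0,4.6]
    - [0,0,0,0,0,0,4.6]
    - [0,0,0,0,0,0,4.6]

```text
t: 25.62
ee_pos: [0.502, 0.2621, 0.2157]
tool_rot: [0.0, 0.996, 0.088, -0.001]
contact_force: [0.1, 0.1, 0.3]
grip_width: 0.0461
grip_force: 0.0
```

```bash
cat >> h.py <<'E'
def look(n):
    im,i=snap('side',f's{n}.png');print('side',mark(im,i))
    w,i=snap('wrist',f'w{n}.png')
    h=cv2.cvtColor(w,cv2.COLOR_RGB2HSV);g=cv2.cvtColor(w,cv2.COLOR_RGB2GRAY).astype(float)
    u=topix(i,WC+[0,0,.048]);x,y=u.astype(int)
    m=cv2.inRange(h,(19,120,70),(35,255,255));p=np.argwhere(m[y-40:y+40,x-20:x+15])[:,::-1]+[x-20,y-40];c=p.mean(0)
    th=np.radians(np.arange(0,360,1));P=np.array([topix(i,WC+YAW.apply([.047*np.sin(t),0,.047*np.cos(t)]))[1] for t in th])
    d=np.gradient(g[:,x-7:x+7].mean(1));
    top=int(P.min())-12;bot=int(P.max())-12
    e1=top+np.argmin(d[top:top+24]);e2=bot+np.argmax(d[bot:bot+24]);off=((e1-P.min())+(e2-P.max()))/2
    A=np.arange(-40,40,.2);rows=[topix(i,WC+YAW.apply([.048*np.sin(np.radians(a)),0,.048*np.cos(np.radians(a))]))[1]+off for a in A]
    print('wrist',len(p),c,'edges',e1,e2,P.min(),P.max(),'off',off,'angle',A[np.argmin(abs(np.array(rows)-c[1]))],'noshift',A[np.argmin(abs(np.array(rows)-off-c[1]))])
E
python3 -c "
from h import *
plan(0,.07);look(14)"
```

```text
t 25.6167 ee [0.502  0.2621 0.2157] j [-0.25  0.32 -0.35  1.74  0.12  1.1  -2.03] F [0.1 0.1 0.3]
shift cm [ 0.09 -0.07  7.16] rot [0.    0.003 0.   ]
side (57, array([310.10526316, 297.        ]), [(np.float64(0.9446982213600514), np.float64(-0.5), 0.048, 0.014), (np.float64(0.958919644266152), np.float64(-1.0), 0.048, 0.014), (np.float64(2.0408615116578073), np.float64(-4.0), 0.044, 0), (np.float64(2.0410648036251504), np.float64(-4.5), 0.044, 0)])
wrist 428 [313.64719626 240.72429907] edges 169 281 167.57614390636599 278.5099772678109 off 1.9569394129115665 angle 0.600000000000577 noshift -1.1999999999994486
```

Run:
```python
from h import *
a=cv2.imread('pics/s14.png')[245:355,240:360];a=cv2.resize(a,(400,370),interpolation=cv2.INTER_CUBIC)
b=cv2.resize(cv2.imread('pics/w14.png')[140:330,250:450],(390,370),interpolation=cv2.INTER_CUBIC)
cv2.imwrite('pics/c14.png',np.hstack([a,b]))
```

```text
(no output)
```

View pics/c14.png

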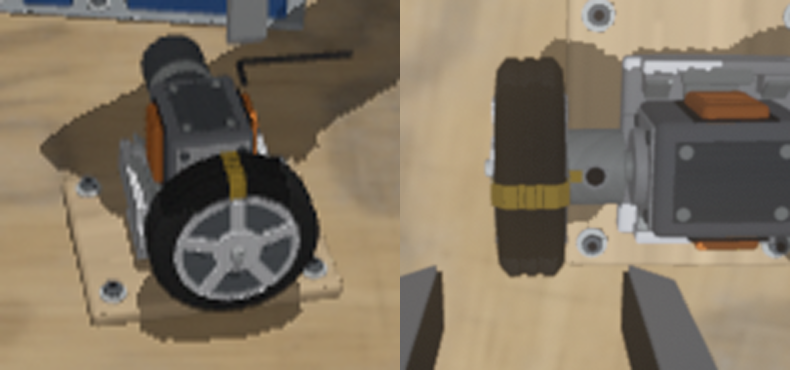

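The yellow mark is at the top of the wheel, the set screw faces up, the unit is level with both buttons out, and the gripper is clear.

```bash
python3 -c "
from h import *
print(env.hand_in())"
```

```text
the job is handed in; nothing more can be done
None
```

I moved the drive unit into the service stand, where it sits level on the seat floor with both buttons sprung out, then turned its wheel so the set screw points straight up to within about 1°. I didn't touch the hex key, caliper or sanding block, and the job is handed in at about 26 s; no verdict came back.

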